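# Stand a dropper bottle in the clarity viewer and pull its lamp on

### The arm

A 6-joint arm with a two-finger parallel gripper is mounted at the origin on a cart in front of the work surface, level with it; the furniture and walls round the work are solid. World frame = base frame: x ahead of the robot, y to its left, z up, the work surface at z = 0. Lengths are in m, angles in degrees, forces in N, time in s.
With the tool pointing down it reaches from about 0.275 to 0.75 m from the base axis. Payload 10.2 kg.
Tool frame: the origin (TCP) lies midway between the tips of the shut fingers; the grasp point (between the pads) lies 19 mm behind it (robot.hold_point_z is the distance from the TCP to the grasp point, in m); z points along the fingers, x is the direction in which the jaws open and shut, and the axes are right-handed (so a half turn about z gives the same grasp; the last joint's range is limited). The gripper opens to 88 mm and grips with 3 to 60 N. Pads are 18 mm wide; open, the fingers measure 123 mm over their backs; the gripper's body (75 mm by 187 mm) begins 45 mm behind the grasp point.
Start: joints at [-79.779, 17.928, 85.812, -0, 76.261, -12.8], TCP at [0.205, -0.483, 0.203] pointing down, gripper open.
Joint ranges: [-168.41, 168.41], [-55.51, 124.54], [10.69, 146.95], [-70.63, 250.63], [1, 178], [-165.06, 165.06]. Speed limits (degrees/s): [136.94, 136.94, 172.46, 180, 180, 180].

### API

Orientations are given as a 3x3 rotation matrix whose columns are the frame's x, y, z axes.
In Python, from bench import readout, capture, ticket, nets, robot gives the robot as it stands.
- The arm moves only by the tool servo_tool, never from a script. Its argument "plan" is a list of rows, each a list of 7 numbers: the shift along the world's x, y, z in mm, then the turn, a rotation vector about the world's x, y, z in degrees, then the opening, from 0 (shut) to 1 (fully open). In form: [[tx, ty, tz, rx, ry, rz, jaw], ...]. A call has 1 to 10 rows; each row shifts and turns the commanded pose from where the row before left it; what a row does not reach is not made up. A row lasts 1/8 s, in which the tool goes at most 62.5 mm and 10.7 degrees, less where a joint would pass 70% of its speed; a pose out of reach is approached as far as the arm can. A call is refused whole if a number of a shift passes 62.5 or a number of a turn 10.7, either way. A call with a gripper value outside its range is refused whole. The fingers move at their own pace and stop on an object; the grip force is fixed at half the most. Time passes only in rows, so rows that do not move let the fingers close. It gives the time, the measured TCP pose, the force and the opening at its end, in the units of the state.
- readout.sense(): the state, without advancing time (a new reading comes with each control period).
- capture(name): name is "side" or "top" or "wrist"; returns a dict with "frame" (384x512x3 uint8, red, green, blue), "mtx" (3x3 intrinsics, pixels), "R" (3x3) and "t" (3): a world point X has camera coordinates R X + t. Camera axes: x right, y down, z forward; pixel columns grow to the right and rows downward; lengths in m; the calibration is good to about 2 mm. A picture is of the moment at which its call begins. There is no depth.
- ticket.close_job(): hands the job in, once; it reports no verdict.
Trained networks look in a picture, given as the dict that the camera call returned (one of the last four; its "shot" number tells which), for a name from the list of things; names that differ only in an ending like _2 or _b are one class to them, and where a whole thing is asked for, a point or a joint stands for the part that bears it (a point fixed in the world has none). Each returns a list of dicts, best first, with "p" (0 to 1); they miss things now and then, are a little off and sometimes report something else, mostly with a low value. They report only what shows in the picture. A call takes as long as a camera call.
- nets.search_frame(picture, label): "extent" ([left, top, right, bottom] in pixels, round what is visible of it).
- nets.tip_of(picture, label): "point" ([column, row] in pixels: a listed point, or the origin of a listed thing).
The state is a dict: "t": time; "qpos": joint angles; "joint_vel": joint speeds; "effort": joint torques, N m; "position": TCP position; "tool_rot": TCP orientation; "contact_force": force on the tool from outside, world axes, zero at the start; "wrist_torque": the same for the moment, N m; "grip_width": finger opening in m.
Only numpy, scipy, OpenCV 4.12 (cv2) and the standard library are available. Lean on these libraries where they do the work, as an engineer would, in place of code of your own. Each camera call takes 0.05 s, during which the arm holds its last target. There are 200 camera calls.

### The job

Get the small amber dropper bottle ready for a clarity check: stand it upright on the black rubber mat of the white viewer, wholly on the mat, and pull the viewer's lamp knob out until it clicks and stays out by itself. The viewer only stands on its rubber feet, so pull gently enough that it is not dragged along the bench, and leave the white and the brown bottle standing where they are.

Things in the scene. Friction and masses are not known exactly. Their poses are not given: they have to be found in the camera images.
- viewer: White clarity viewer, loose on rubber feet, 2.0 to 2.75 kg; slides or lifts at about 9 to 16 N of pull on its knob. Origin: centre of its footprint on the bench; z up; front faces its -x. Base 180 (x) x 290 (y) mm; flat ledge 34 mm above the bench. Upright lamp housing with opal screen over the full width at the back: front face at x = +32 mm, top 168 mm above the bench.
- panel_middle (a point): Middle of the control panel at the viewer's right, where the knob's axis comes out. The panel, 92 mm wide (y), slopes at 45 degrees from the ledge up to the lamp housing (84 mm above the bench). z: outward, square to the panel; y: level, along the panel. In the viewer's frame at x +7, y -85, z +59 mm.
- knob_grip (a point): Middle of the grip of the lamp knob, on its axis; moves with the knob. z: outward along the axis, the pull direction (45 degrees up and to the viewer's front); y level. Black ribbed round knob 22.5 mm across, straight for 9.5 mm either way from here, then a 27 mm skirt at the foot. When off, this point is 17 mm from the panel, the knob's end 26.5 mm.
- lamp_knob (a joint): How far the lamp knob is pulled out, m. 0 = off, pushed in. An over-centre spring holds it in with about 7 N, which fades as the knob is pulled; past the middle it changes sign and throws the knob outward by about as much, against a hard stop, where it rests: over 0.006 = on. Let go too early, it springs back to 0. Pull short of the stop is enough; pull on the stop drags the viewer.
- mat_top (a point): Centre of the top face of the black rubber mat on the viewer's ledge, 74 (viewer's x) x 100 (y) mm, 36 mm above the bench, clear upward; 73 mm in front of the lamp housing. Axes as the viewer's.
- bottle_middle (a point): Small amber glass dropper bottle with a black rubber teat, 102 mm tall; this point is on its axis at half height (51 mm above its foot). Round body 32 mm across from the foot up to 55 mm, then shoulder, cap (24 mm across, 62 to 77 mm up) and teat 13 mm across. About 90 g. z is its upright axis.
- white_middle (a point): White plastic bottle with red screw cap, 47 mm across, 94 mm tall, a bystander; this point is on its axis at half height.
- brown_middle (a point): Brown bottle with black screw cap, 58 mm across, 114 mm tall, a bystander; this point is on its axis at half height.
- bath_corner (a point): Upper edge of the near corner of the white water bath that stands fixed at the right, 132 mm above the bench. The bath's left side runs from here level and straight away from the robot and to the left (equal parts +x and +y); its right side equal parts +x and -y. Its lid is up to 170 mm high. Keep the gripper's body clear of it.

How it is judged (in metres and radians):
At the end, for the whole second after the job is handed in: Lamp knob resting out over 6 mm; dropper bottle upright (0.1 rad) on the mat, its axis within 23 mm (viewer's x) and 36 mm (y) of the mat's centre; the viewer's panel and mat never 10 mm from their start; white and brown bottles never shifted 30 mm or tipped 0.5 rad (value of joint lamp_knob above 0.006 m and x of bottle_middle in the frame of mat_top between -0.023 and 0.023 m and y of bottle_middle in the frame of mat_top between -0.036 and 0.036 m and z of bottle_middle in the frame of mat_top between 0.046 and 0.056 m and angle between bottle_middle's own z axis and vertical below 0.1 rad and distance of each of panel_middle, mat_top from where it was at the start of the episode below 0.01 m); the robot touches nothing.
It fails at once if the viewer is dragged, turned or lifted so that its panel or its mat shifts by 10 mm (distance of any of panel_middle, mat_top from where it was at the start of the episode above 0.01 m).
It fails at once if the white bottle is shifted by 30 mm or knocked over (distance of white_middle from where it was at the start of the episode above 0.03 m or angle between white_middle's own z axis and vertical above 0.5 rad).
It fails at once if the brown bottle is shifted by 30 mm or knocked over (distance of brown_middle from where it was at the start of the episode above 0.03 m or angle between brown_middle's own z axis and vertical above 0.5 rad).
It also fails if it takes over 54 s, if anything falls off the work surface, if the arm or the gripper's body presses on something with over 40 N, if the wrist force passes 120 N, or if a joint passes its speed limit or range.

## Working session

There is one attempt and no reset: what is moved stays moved. The work goes in short steps, Python scripts to look and compute and a tool call to move; the robot and the scene stay as the last step left them, time stands still between calls to the robot, and variables do not carry over. Pictures are saved under pics/ and viewed, about 8 in all and at most 12, crops included, and the job is handed in when it is done.

Besides the shell and the picture viewer there is one more tool, called after "Emit:" by a JSON object that holds its "fn" and its "kwargs", one argument or row to a line. servo_tool: Moves the arm, as the interface text tells. Its arguments: {"type":"object","properties":{"plan":{"type":"array"}},"required":["plan"]}

```bash
mkdir -p pics; cat > h.py <<'E'
import numpy as np,cv2
from bench import readout,capture,ticket,nets,robot
def px(c,X):
    p=c["R"]@np.asarray(X,float)+c["t"]; q=c["mtx"]@p; return q[:2]/q[2]
def ray(c,uv):
    d=c["R"].T@np.linalg.solve(c["mtx"],[uv[0],uv[1],1.]); return -c["R"].T@c["t"],d/np.linalg.norm(d)
def atz(c,uv,z):
    o,d=ray(c,uv); return o+d*(z-o[2])/d[2]
def tri(cs,uvs):
    A=np.zeros((3,3));b=np.zeros(3);
    R=[ray(c,u) for c,u in zip(cs,uvs)]
    for o,d in R:
        P=np.eye(3)-np.outer(d,d);A+=P;b+=P@o
    X=np.linalg.solve(A,b); return X,[float(np.linalg.norm((np.eye(3)-np.outer(d,d))@(X-o))) for o,d in R]
def save(c,n): cv2.imwrite("pics/"+n,c["frame"][:,:,::-1])
E
cat > a.py <<'E'
from h import *
np.set_printoptions(precision=4,suppress=True)
s=capture("side");t=capture("top");w=capture("wrist")
im=np.hstack([s["frame"],t["frame"]]);cv2.imwrite("pics/a.png",cv2.resize(im,(800,300),interpolation=cv2.INTER_AREA)[:,:,::-1])
save(t,"t0.png");save(s,"s0.png")
for n in ["panel_middle","knob_grip","mat_top","viewer","bottle_middle","white_middle","brown_middle","bath_corner"]:
    r={}
    for k,c in(("s",s),("t",t),("w",w)):
        l=nets.tip_of(c,n)
        if l: r[k]=l[0]; print(n,k,np.array(l[0]["point"]),round(l[0]["p"],2),len(l))
    if "s" in r and "t" in r: print("   tri",*tri([s,t],[r["s"]["point"],r["t"]["point"]]))
st=readout.sense();print(st["t"],st["position"],st["grip_width"],robot.hold_point_z);print(np.array(st["tool_rot"]))
E
python3 a.py
```

```text
panel_middle s [206.8 236.8] 0.56 1
panel_middle t [190.6 142.2] 0.57 1
   tri [0.6314 0.2027 0.0608] [0.00403198222254763, 0.004031982222547917]
knob_grip s [209.6 236.6] 0.35 1
knob_grip t [190.9 142.3] 0.65 1
   tri [0.6282 0.2015 0.0613] [0.0011316789907177068, 0.0011316789907177033]
mat_top s [253.6 281.2] 0.59 1
mat_top t [142.  189.3] 0.63 1
   tri [0.5217 0.311  0.0329] [0.00676467916562855, 0.0067646791656284224]
viewer s [220.5 279.2] 0.82 1
bottle_middle s [308.6 227.1] 0.58 1
bottle_middle t [227.9 241.7] 0.67 1
   tri [0.412  0.122  0.0525] [0.0018955417398072954, 0.0018955417398073245]
white_middle s [306.3 192.3] 0.79 1
white_middle t [322.5 242.4] 0.95 1
   tri [ 0.4158 -0.0807  0.0444] [0.00450623964585991, 0.004506239645859939]
brown_middle t [277.4 225.5] 0.84 3
bath_corner s [287.4 153.7] 0.91 1
bath_corner t [359.1 204.4] 0.8 1
   tri [ 0.4831 -0.1402  0.135 ] [0.004836103543409217, 0.004836103543409243]
1.35 [ 0.2053 -0.4832  0.2025] 0.0883997397717463 0.0187
[[ 0.3911 -0.9203 -0.    ]
 [-0.9203 -0.3911 -0.    ]
 [ 0.      0.     -1.    ]]
```

View pics.

View pics/t0.png

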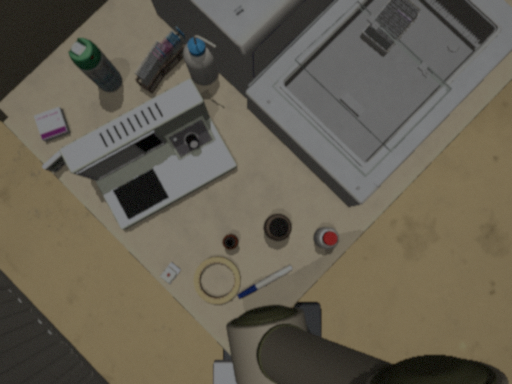

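View pics/s0.png

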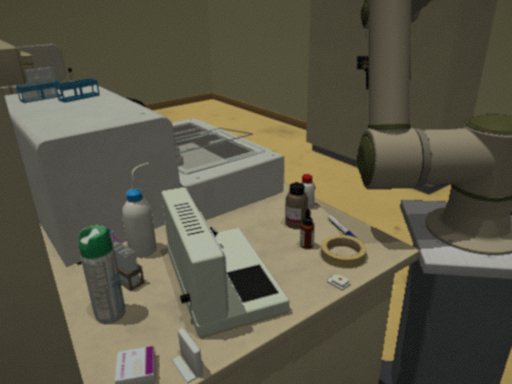

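Emit:
{"fn": "servo_tool", "kwargs": {
  "plan": [
    [14, 44, 4, 0, 0, 5.2, 1],
    [14, 44, 4, 0, 0, 5.2, 1],
    [14, 44, 4, 0, 0, 5.2, 1],
    [14, 44, 4, 0, 0, 5.2, 1],
    [14, 44, 4, 0, 0, 5.2, 1],
    [14, 44, 4, 0, 0, 5.2, 1],
    [14, 44, 4, 0, 0, 5.2, 1],
    [14, 44, 4, 0, 0, 5.2, 1],
    [14, 44, 4, 0, 0, 5.2, 1],
    [14, 44, 4, 0, 0, 5.2, 1]
  ]
}}

```text
t: 2.6
position: [0.3455, -0.0418, 0.2429]
tool_rot: [[0.967, -0.256, 0.001], [-0.256, -0.967, -0.0], [0.001, 0.0, -1.0]]
contact_force: [0.3, -0.0, -0.9]
grip_width: 0.088
```

Emit:
{"fn": "servo_tool", "kwargs": {
  "plan": [
    [14, 40, 0, 0, 0, 0, 0.8],
    [14, 40, 0, 0, 0, 0, 0.7],
    [14, 40, 0, 0, 0, 0, 0.7],
    [14, 40, 0, 0, 0, 0, 0.7],
    [0, 0, 0, 0, 0, 0, 0.7],
    [0, 0, 0, 0, 0, 0, 0.7]
  ]
}}

```text
t: 3.35
position: [0.4011, 0.1164, 0.2424]
tool_rot: [[0.966, -0.258, -0.0], [-0.258, -0.966, -0.0], [-0.0, 0.0, -1.0]]
contact_force: [0.4, 0.2, 0.3]
grip_width: 0.0621
```

```bash
cat > b.py <<'E'
from h import *
import sys
np.set_printoptions(precision=4,suppress=True)
w=capture("wrist");t=capture("top");save(w,sys.argv[1])
st=readout.sense();print(st["t"],st["position"],st["grip_width"],st["contact_force"]);print(np.array(st["tool_rot"]))
print("cam",-w["R"].T@w["t"])
H=dict(panel_middle=.059,knob_grip=.071,mat_top=.036,bottle_middle=.051,brown_middle=.057,white_middle=.047)
for n in sys.argv[2:]:
  for k,c in(("w",w),("t",t)):
    for l in nets.tip_of(c,n)[:2]: print(n,k,np.array(l["point"]),round(l["p"],2),atz(c,l["point"],H[n]))
E
python3 b.py w1.png bottle_middle brown_middle mat_top panel_middle knob_grip
```

```text
3.45 [0.4012 0.116  0.2426] 0.06180950880979684 [ 0.3065 -0.3112  0.5382]
[[ 0.9657 -0.2596  0.0001]
 [-0.2596 -0.9657 -0.0002]
 [ 0.0002  0.0001 -1.    ]]
cam [0.424 0.196 0.424]
bottle_middle w [266.3 159.9] 0.89 [0.4124 0.1159 0.051 ]
brown_middle w [304.2 218.4] 0.86 [0.444  0.0201 0.057 ]
brown_middle t [276.8 225.7] 0.88 [0.4474 0.0178 0.057 ]
mat_top t [140.1 190.9] 0.8 [0.5247 0.315  0.036 ]
panel_middle w [435.5  41.2] 0.89 [0.6391 0.2032 0.059 ]
panel_middle t [188.2 141.1] 0.91 [0.6301 0.2075 0.059 ]
knob_grip w [431.1  47.6] 0.67 [0.6268 0.1977 0.071 ]
knob_grip t [188.5 142. ] 0.54 [0.6258 0.2052 0.071 ]
```

View pics/w1.png

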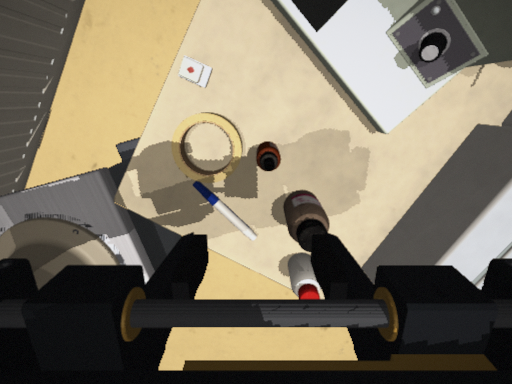

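Emit:
{"fn": "servo_tool", "kwargs": {
  "plan": [
    [11, 2, -25, 0, 0, 0, 0.7],
    [0, 0, -40, 0, 0, 0, 0.7],
    [0, 0, -40, 0, 0, 0, 0.7],
    [0, 0, -35, 0, 0, 0, 0.7],
    [0, 0, -30, 0, 0, 0, 0.7],
    [0, 0, -15, 0, 0, 0, 0.7],
    [0, 0, -10, 0, 0, 0, 0.7],
    [0, 0, -4, 0, 0, 0, 0.7],
    [0, 0, 0, 0, 0, 0, 0.7]
  ]
}}

```text
t: 5.08
position: [0.4125, 0.1188, 0.0437]
tool_rot: [[0.966, -0.258, 0.0], [-0.258, -0.966, 0.0], [0.0, -0.0, -1.0]]
contact_force: [0.3, 0.1, 0.1]
grip_width: 0.0616
```

```bash
python3 b.py w2.png bottle_middle; python3 -c "
from h import *
s=capture('side');u=px(s,[.412,.118,.05]).astype(int);print(u)
f=s['frame'][max(0,u[1]-90):u[1]+60,u[0]-80:u[0]+80];cv2.imwrite('pics/c2.png',cv2.resize(f,None,fx=4,fy=4,interpolation=2)[:,:,::-1])"
```

```text
5.175 [0.4126 0.1188 0.044 ] 0.06155506258774495 [ 0.8424 -0.4436  1.1074]
[[ 0.966  -0.2584  0.001 ]
 [-0.2584 -0.966   0.    ]
 [ 0.0009 -0.0003 -1.    ]]
cam [0.4353 0.1984 0.2253]
bottle_middle w [262.9 224.4] 0.72 [0.4164 0.1178 0.051 ]
[307 227]
```

View pics/c2.png

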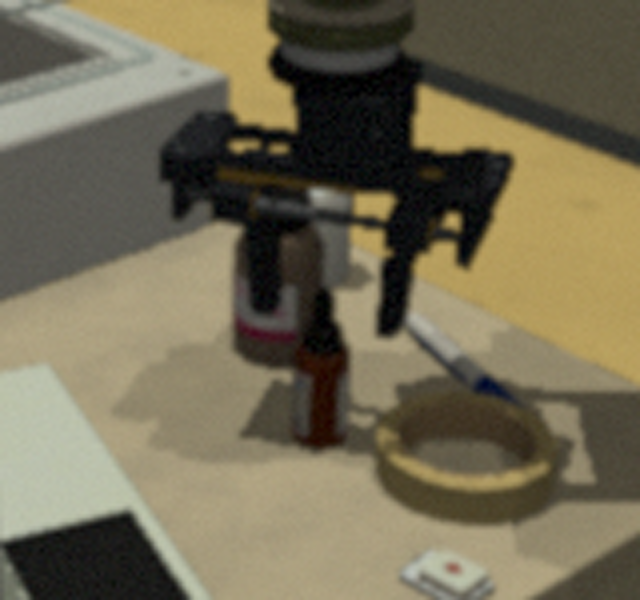

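```bash
python3 -c "
from h import *
s=capture('side');w=capture('wrist');t=capture('top')
for z in (0,.044,.051,.06,.078,.102): print(z,px(s,[.4125,.119,z]),px(w,[.4125,.119,z]),px(t,[.4125,.119,z]))
print(atz(s,(307,247),0))
print('tips', [px(s,[.4125+a*.966*.031,.119-a*.258*.031,z]) for a in(-1,1) for z in (.044,.06)])
cv2.imwrite('pics/c3.png',np.hstack([cv2.resize(w['frame'][100:384,120:400],(560,568)),cv2.resize(t['frame'][200:300,190:230],(228,568))])[:,:,::-1])
"
```

```text
0 [306.84935418 245.19247569] [257.4342912  198.70977213] [230.47086558 241.67612898]
0.044 [307.47168105 229.51609632] [257.06079927 219.90691848] [229.52783974 242.23183938]
0.051 [307.57287254 226.96708814] [256.98642241 224.12809967] [229.3699621 242.3248742]
0.06 [307.70388019 223.66701277] [256.8828918  230.00387192] [229.16361308 242.44647246]
0.078 [307.96899291 216.98883794] [256.64399255 243.56235075] [228.73915598 242.69659839]
0.102 [308.32904581 207.91912519] [256.23721054 266.64884068] [228.14747729 243.04526541]
[0.41195215 0.12680062 0.        ]
tips [array([320.28701395, 231.98087897]), array([320.61200519, 226.08143638]), array([294.94427263, 227.10669041]), array([295.08775738, 221.30720724])]
```

View pics/c3.png

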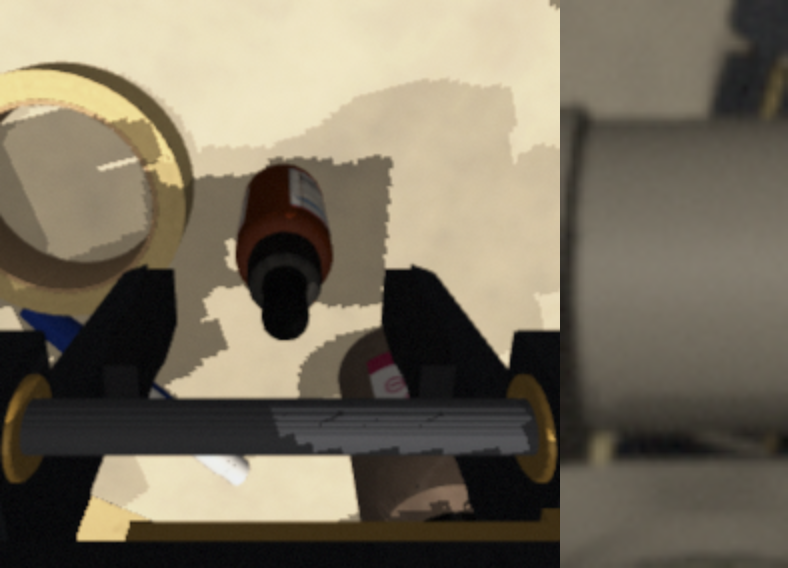

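Emit:
{"fn": "servo_tool", "kwargs": {
  "plan": [
    [3, 2, 0, 0, 0, 0, 0.45],
    [0, 0, 0, 0, 0, 0, 0.45],
    [0, 0, 0, 0, 0, 0, 0.45]
  ]
}}

```text
t: 5.85
position: [0.4153, 0.1208, 0.0435]
tool_rot: [[0.966, -0.258, -0.0], [-0.258, -0.966, -0.0], [-0.0, 0.0, -1.0]]
contact_force: [0.7, 0.5, 0.5]
grip_width: 0.0394
```

```bash
python3 -c "
from h import *
s=capture('side');w=capture('wrist');st=readout.sense();print(st['grip_width'],st['position'],st['contact_force'])
f=s['frame'][150:255,270:350]
cv2.imwrite('pics/c4.png',np.hstack([cv2.resize(w['frame'][150:300,200:320],(400,500)),cv2.resize(f,(380,500),interpolation=2)])[:,:,::-1])
"
```

```text
0.03966771935375111 [0.41526447 0.12081552 0.04350898] [-1.51828308 -0.27933148  0.0867929 ]
```

View pics/c4.png

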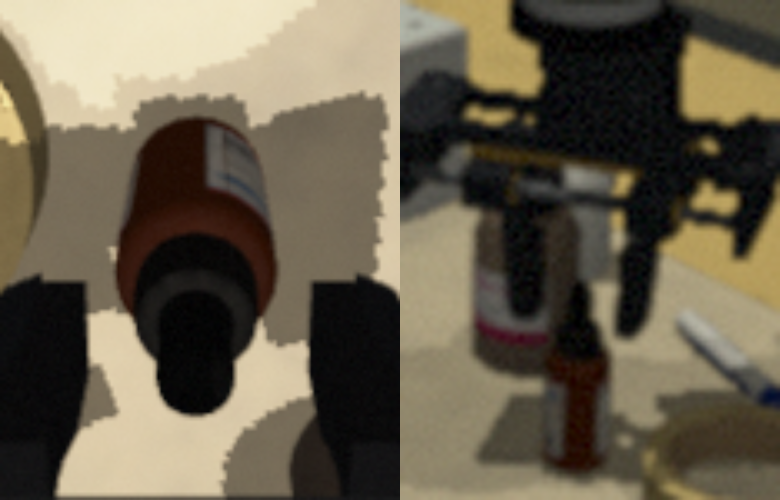

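```bash
python3 -c "
from h import *
s=capture('side');w=capture('wrist')
print('side cam',-s['R'].T@s['t'],'wrist',-w['R'].T@w['t'])
print(tri([s,w],[(296.7,216.8),(320/1*0+ (200+318/3.33),236)]))
print(tri([s,w],[(318,220.4),(200+75/3.33,236)]))
print('bottle foot/top side',tri([s,w],[(307.5,209.9),(258.5,269)]),atz(w,(258.5,269),.100),atz(s,(307.5,210),.1))
for y in (.09,.1,.11,.121,.13): print(y,[ (round(z,3),px(s,[.4153,y,z]).round(1),px(w,[.4153,y,z]).round(1)) for z in (.0435,.06,.075)])
"
```

```text
side cam [0.410249   0.98284477 0.56438223] wrist [0.43817876 0.20033572 0.22501869]
(array([0.43874653, 0.11978126, 0.07743588]), [0.00011933754959019815, 0.00011933754959030064])
(array([0.39246792, 0.1281311 , 0.07392574]), [0.0035023010044816522, 0.003502301004481729])
bottle foot/top side (array([0.41447125, 0.11418024, 0.09401392]), [0.000241240903748355, 0.00024124090374838392]) [0.41578465 0.11819221 0.1       ] [0.41418042 0.12556261 0.1       ]
0.09 [(0.043, array([306.6, 223.5]), array([267.8, 256.3])), (0.06, array([306.8, 217.5]), array([268.5, 269.2])), (0.075, array([307. , 212.1]), array([269.2, 282.8]))]
0.1 [(0.043, array([306.5, 225.5]), array([264.5, 244.9])), (0.06, array([306.7, 219.6]), array([264.9, 257. ])), (0.075, array([306.9, 214.1]), array([265.3, 269.9]))]
0.11 [(0.043, array([306.4, 227.7]), array([261. , 233.1])), (0.06, array([306.6, 221.7]), array([261.1, 244.5])), (0.075, array([306.8, 216.2]), array([261.3, 256.6]))]
0.121 [(0.043, array([306.3, 230.1]), array([257.1, 219.8])), (0.06, array([306.5, 224. ]), array([256.9, 230.2])), (0.075, array([306.7, 218.5]), array([256.7, 241.3]))]
0.13 [(0.043, array([306.2, 232.1]), array([253.7, 208.5])), (0.06, array([306.4, 226. ]), array([253.3, 218.1])), (0.075, array([306.6, 220.4]), array([252.7, 228.4]))]
```

Emit:
{"fn": "servo_tool", "kwargs": {
  "plan": [
    [0, 0, 40, 0, 0, 0, 0.45],
    [0, 0, 40, 0, 0, 0, 0.1],
    [0, 0, 20, 0, 0, 0, 0],
    [0, 0, 0, 0, 0, 0, 0],
    [0, 0, 0, 0, 0, 0, 0],
    [0, 0, 0, 0, 0, 0, 0]
  ]
}}

```text
t: 6.8
position: [0.4148, 0.1208, 0.1425]
tool_rot: [[0.966, -0.258, -0.002], [-0.258, -0.966, -0.0], [-0.002, 0.001, -1.0]]
contact_force: [0.5, 0.3, -0.0]
grip_width: 0.0004
```

```bash
python3 -c "
from h import *
s=capture('side');w=capture('wrist');st=readout.sense();print(st['grip_width'],st['position'],st['contact_force'])
p=np.array(st['position'])
for d in (0,.015,.03): print(px(s,p+[0,0,d]),px(w,p+[0,0,d]))
f=s['frame'][130:235,270:350]
cv2.imwrite('pics/c5.png',np.hstack([cv2.resize(w['frame'][150:300,200:320],(400,500)),cv2.resize(f,(380,500),interpolation=2)])[:,:,::-1])
"
```

```text
0.0002317536230702933 [0.4150084  0.12077083 0.14285189] [-0.65054108 -0.55906746  0.27211286]
[307.82677721 192.32593362] [257.22854764 220.09874012]
[308.05684442 186.33808002] [257.02574855 229.53836561]
[308.29006866 180.26805995] [256.78910143 240.55350463]
```

View pics/c5.png

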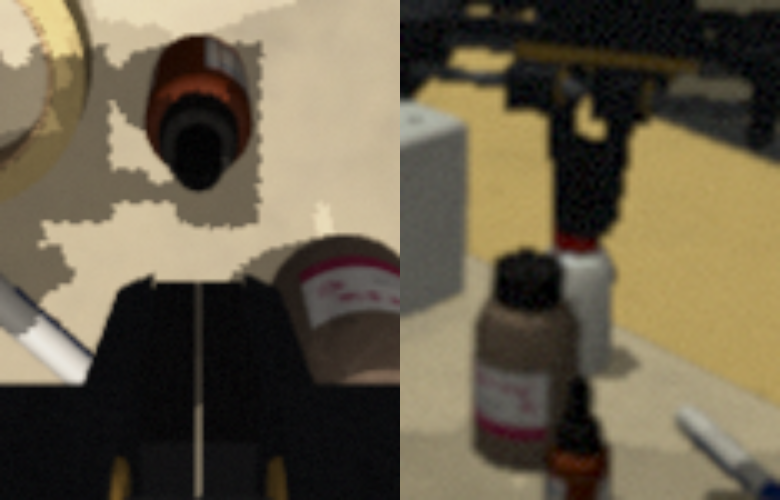

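Emit:
{"fn": "servo_tool", "kwargs": {
  "plan": [
    [0, 40, 0, 0, 0, 0, 0],
    [0, 40, -20, 0, 0, 0, 0],
    [0, 0, -40, 0, 0, 0, 0],
    [0, 0, -40, 0, 0, 0, 0],
    [0, 0, -25, 0, 0, 0, 0],
    [0, 0, -12, 0, 0, 0, 0],
    [0, 0, -4, 0, 0, 0, 0],
    [0, 0, -3, 0, 0, 0, 0],
    [0, 0, 0, 0, 0, 0, 0]
  ]
}}

```text
t: 8.02
position: [0.4156, 0.2009, -0.0]
tool_rot: [[0.966, -0.259, 0.001], [-0.259, -0.966, 0.0], [0.001, -0.0, -1.0]]
contact_force: [0.8, -0.4, 0.4]
grip_width: 0.0007
```

```bash
python3 -c "
from h import *
s=capture('side');w=capture('wrist')
cv2.imwrite('pics/c6.png',np.hstack([cv2.resize(w['frame'][130:300,180:320],(400,486)),cv2.resize(s['frame'][140:275,260:370],(396,486),interpolation=2)])[:,:,::-1])
"
```

```text
(no output)
```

View pics/c6.png

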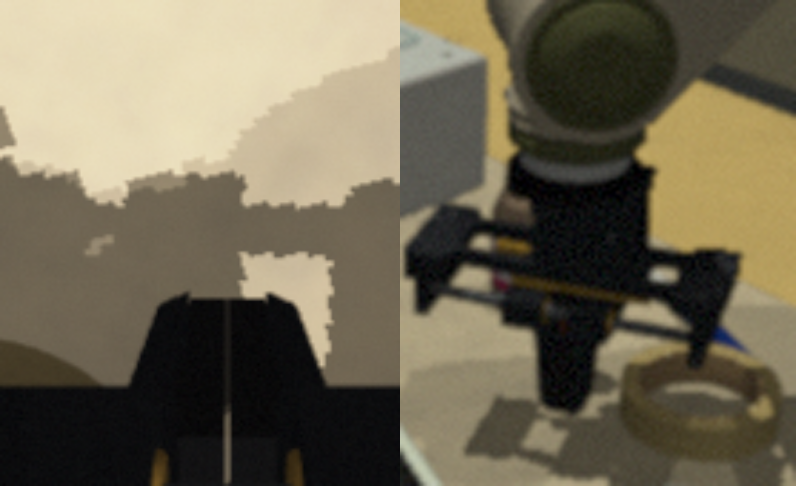

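Emit:
{"fn": "servo_tool", "kwargs": {
  "plan": [
    [0, 0, -5, 0, 0, 0, 0],
    [0, 0, -5, 0, 0, 0, 0],
    [0, 0, -5, 0, 0, 0, 0],
    [0, 0, -3, 0, 0, 0, 0],
    [0, 0, -2, 0, 0, 0, 0],
    [0, 0, 0, 0, 0, 0, 0]
  ]
}}

```text
t: 8.88
position: [0.4153, 0.2008, -0.0206]
tool_rot: [[0.966, -0.258, -0.0], [-0.258, -0.966, -0.0], [-0.0, 0.0, -1.0]]
contact_force: [1.1, 0.3, 0.4]
grip_width: 0.0005
```

Emit:
{"fn": "servo_tool", "kwargs": {
  "plan": [
    [0, 0, -2, 0, 0, 0, 0],
    [0, 0, -2, 0, 0, 0, 0],
    [0, 0, -2, 0, 0, 0, 0],
    [0, 0, 0, 0, 0, 0, 0]
  ]
}}

```text
t: 9.38
position: [0.4152, 0.2008, -0.0266]
tool_rot: [[0.966, -0.258, -0.0], [-0.258, -0.966, -0.0], [-0.0, 0.0, -1.0]]
contact_force: [0.4, 0.5, 0.1]
grip_width: 0.0005
```

Emit:
{"fn": "servo_tool", "kwargs": {
  "plan": [
    [0, 0, -2, 0, 0, 0, 0],
    [0, 0, 0, 0, 0, 0, 0]
  ]
}}

```text
t: 9.62
position: [0.4153, 0.2008, -0.0286]
tool_rot: [[0.966, -0.258, -0.0], [-0.258, -0.966, -0.0], [-0.0, 0.0, -1.0]]
contact_force: [-0.2, 0.1, -0.5]
grip_width: 0.0
```

Emit:
{"fn": "servo_tool", "kwargs": {
  "plan": [
    [0, 0, -2, 0, 0, 0, 0],
    [0, 0, 0, 0, 0, 0, 0]
  ]
}}

```text
t: 9.88
position: [0.4152, 0.2008, -0.0306]
tool_rot: [[0.966, -0.258, -0.0], [-0.258, -0.966, -0.0], [-0.0, 0.0, -1.0]]
contact_force: [-0.7, -0.2, 0.2]
grip_width: 0.0006
```

Emit:
{"fn": "servo_tool", "kwargs": {
  "plan": [
    [0, 0, -1.5, 0, 0, 0, 0],
    [0, 0, 0, 0, 0, 0, 0]
  ]
}}

```text
t: 10.12
position: [0.4153, 0.2008, -0.0321]
tool_rot: [[0.966, -0.258, -0.0], [-0.258, -0.966, -0.0], [-0.0, 0.0, -1.0]]
contact_force: [-0.6, 0.3, -0.4]
grip_width: 0.0009
```

Emit:
{"fn": "servo_tool", "kwargs": {
  "plan": [
    [0, 0, -1.5, 0, 0, 0, 0],
    [0, 0, 0, 0, 0, 0, 0]
  ]
}}

```text
t: 10.38
position: [0.4152, 0.2008, -0.0336]
tool_rot: [[0.966, -0.258, -0.0], [-0.258, -0.966, -0.0], [-0.0, 0.0, -1.0]]
contact_force: [-0.0, -0.3, -0.1]
grip_width: 0.0005
```

Emit:
{"fn": "servo_tool", "kwargs": {
  "plan": [
    [0, 0, -1.5, 0, 0, 0, 0],
    [0, 0, 0, 0, 0, 0, 0]
  ]
}}

```text
t: 10.62
position: [0.4152, 0.2008, -0.0351]
tool_rot: [[0.966, -0.258, -0.0], [-0.258, -0.966, -0.0], [-0.0, 0.0, -1.0]]
contact_force: [0.4, 0.0, -0.5]
grip_width: 0.0004
```

```bash
python3 -c "
from h import *
s=capture('side');w=capture('wrist');t=capture('top');st=readout.sense();p=np.array(st['position']);print(p,st['contact_force'])
for d in (0,.03,.035,.04): print(d,px(s,p+[0,0,d]),px(w,p+[0,0,d]))
cv2.imwrite('pics/c7.png',np.hstack([cv2.resize(w['frame'][130:300,180:320],(400,486)),cv2.resize(s['frame'][175:265,270:340],(378,486),interpolation=2)])[:,:,::-1])
"
```

```text
[ 0.41530111  0.20078202 -0.0349785 ] [-0.72784391  0.34292854 -0.00696651]
0 [304.21340793 277.88802705] [257.14051248 220.06596892]
0.03 [304.62495182 267.06118858] [256.76111732 240.48424244]
0.035 [304.6946373  265.22791288] [256.68522612 244.56855197]
0.04 [304.76464131 263.38625739] [256.60486632 248.89335294]
```

View pics/c7.png

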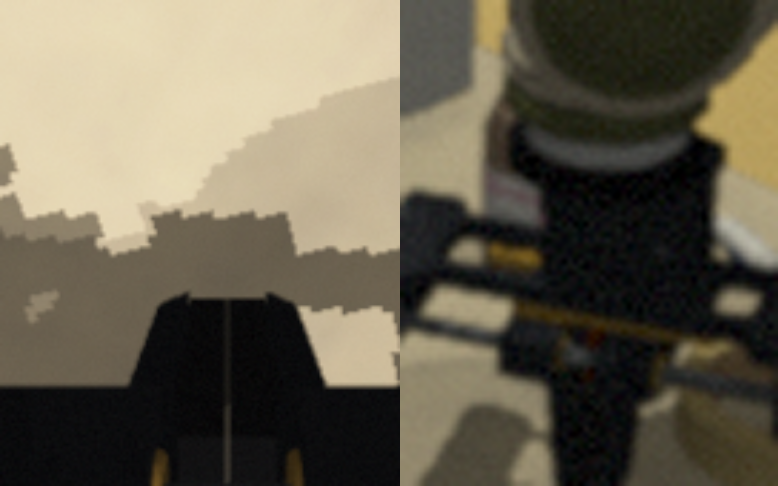

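```bash
python3 -c "
from h import *
s=capture('side')
g=s['frame'].max(2).astype(int)
print(g[250:285,298:318:2])
"
```

```text
[[ 34  16  15  17  13  13  11   9  68 113]
 [ 34  14  14  16  16  19  18  20  79 112]
 [ 34  23   2  21  19  13  18  19  61  91]
 [ 45   9  11  12  11  18  10  14  54  80]
 [ 43   1  15  13  12   5  17   9  61  77]
 [ 34  13  14  13   3  16  12   7  69  79]
 [ 34  22  11   8  12  10  19  18  68  78]
 [ 34  13  20  15  14   7  15  25  73  77]
 [ 48  20  10   1  19   5  21  30  71  78]
 [ 67  11   8  17   8  16  18  28  72  77]
 [ 72  11  13  17   8   8  13  36  73  72]
 [ 75  10  14  12   3  17  11  41  73  75]
 [ 78   7   7  10  14  16  14  50  76  77]
 [ 81  16  14  21   9  15  17  55  75  75]
 [ 93  19  20  17  19  19  14  69  76  77]
 [ 95  14  16  15  17   6  31  76  74  77]
 [ 81  37  23  20  13  17  44  76  75  78]
 [ 71  61  51  48  29  25  62  79  77  77]
 [ 72  74  69  68  56  50  73  76  78  79]
 [ 76  75  71  73  72  69  78  75  75  77]
 [ 77  75  74  75  77  72  79  77  76  78]
 [106  86  82  78  78  80  83  83  77  80]
 [138 115 101  85  88  95 112 112  82  77]
 [146 142 132 115 117 130 152 150  91  73]
 [144 146 152 154 157 159 167 167 108  89]
 [150 153 165 173 175 170 171 172 139 124]
 [160 163 170 173 176 173 171 172 168 155]
 [170 175 173 174 173 171 167 172 171 170]
 [174 174 173 174 173 170 172 171 172 173]
 [172 175 175 173 172 171 169 171 172 173]
 [174 175 176 171 171 169 171 172 171 171]
 [174 173 169 173 170 172 171 171 171 172]
 [173 169 172 176 171 171 171 171 172 174]
 [174 173 174 174 178 172 172 169 171 172]
 [172 173 175 174 176 174 169 174 172 172]]
```

Emit:
{"fn": "servo_tool", "kwargs": {
  "plan": [
    [0, 0, 40, 0, 0, 0, 0.3],
    [0, 0, 50, 0, 0, 0, 0.7],
    [0, -10, 45, 0, 0, 0, 0.7],
    [0, -40, 5, 0, 0, 0, 0.7],
    [0, -30, -10, 0, 0, 0, 0.7],
    [0, 1, -30, 0, 0, 0, 0.7],
    [0, 0, -30, 0, 0, 0, 0.7],
    [0, 0, -20, 0, 0, 0, 0.7],
    [0, 0, -9, 0, 0, 0, 0.7],
    [0, 0, 0, 0, 0, 0, 0.7]
  ]
}}

```text
t: 12.08
position: [0.4153, 0.1218, 0.006]
tool_rot: [[0.966, -0.258, -0.0], [-0.258, -0.966, -0.0], [-0.0, 0.0, -1.0]]
contact_force: [0.0, 0.2, 0.5]
grip_width: 0.0618
```

Emit:
{"fn": "servo_tool", "kwargs": {
  "plan": [
    [0, 0, 0, 0, 0, 0, 0.35],
    [0, 0, 0, 0, 0, 0, 0.2],
    [0, 0, 0, 0, 0, 0, 0.2],
    [0, 0, 0, 0, 0, 0, 0.2],
    [0, 0, 0, 0, 0, 0, 0.2]
  ]
}}

```text
t: 12.7
position: [0.4154, 0.1218, 0.0063]
tool_rot: [[0.966, -0.258, 0.0], [-0.258, -0.966, 0.0], [0.0, -0.0, -1.0]]
contact_force: [0.1, 0.8, 4.8]
grip_width: 0.0316
```

Emit:
{"fn": "servo_tool", "kwargs": {
  "plan": [
    [0, 0, 15, 0, 0, 0, 0.2],
    [0, 0, 40, 0, 0, 0, 0.2],
    [0, 0, 45, 0, 0, 0, 0.2],
    [20, 36, 10, 0, 0, -9.6, 0.2],
    [20, 36, 0, 0, 0, -9.6, 0.2],
    [20, 36, 0, 0, 0, -9.6, 0.2],
    [20, 36, 0, 0, 0, -9.6, 0.2],
    [20, 36, 0, 0, 0, -9.6, 0.2],
    [9, 12, 0, 0, 0, 0, 0.2],
    [0, 0, 0, 0, 0, 0, 0.2]
  ]
}}

```text
t: 13.95
position: [0.5241, 0.3142, 0.1152]
tool_rot: [[0.455, -0.89, -0.001], [-0.89, -0.455, -0.0], [-0.0, 0.001, -1.0]]
contact_force: [-0.1, -0.4, -1.1]
grip_width: 0.0315
```

```bash
python3 b.py w8.png bottle_middle mat_top panel_middle knob_grip; python3 -c "
from h import *
s=capture('side');t=capture('top');
w=cv2.imread('pics/w8.png')[:,:,::-1]
cv2.imwrite('pics/c8.png',np.hstack([cv2.resize(w,(533,400)),cv2.resize(s['frame'][140:320,160:280],(267,400),interpolation=2)])[:,:,::-1])
"
```

```text
14.05 [0.5238 0.3133 0.1156] 0.03142101642183423 [ 0.9157 -0.2778 -0.463 ]
[[ 0.4543 -0.8908 -0.0009]
 [-0.8908 -0.4543 -0.0005]
 [ 0.      0.001  -1.    ]]
cam [0.6006 0.3507 0.2966]
bottle_middle w [255.7 256.9] 0.94 [0.4625 0.2838 0.051 ]
mat_top w [254.8 192.9] 0.7 [0.5187 0.3135 0.036 ]
mat_top t [140.5 191. ] 0.79 [0.5244 0.3141 0.036 ]
panel_middle w [435.1 137. ] 0.56 [0.6401 0.2036 0.059 ]
panel_middle t [192.6 140.9] 0.65 [0.6305 0.198  0.059 ]
panel_middle t [278.8 227.4] 0.46 [0.4438 0.0137 0.059 ]
knob_grip w [438.3 153.3] 0.98 [0.6288 0.2002 0.071 ]
knob_grip t [192.1 145.6] 0.49 [0.618  0.1974 0.071 ]
```

View pics/c8.png

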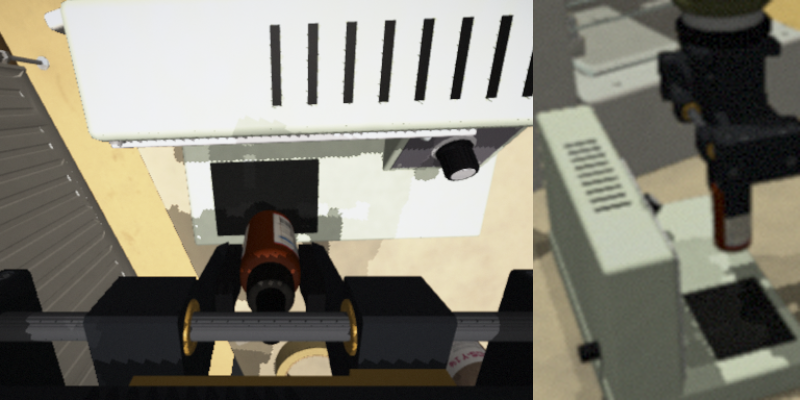

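Emit:
{"fn": "servo_tool", "kwargs": {
  "plan": [
    [-2, 0, -25, 0, 0, 1.5, 0.2],
    [0, 0, -25, 0, 0, 0, 0.2],
    [0, 0, -14, 0, 0, 0, 0.2],
    [0, 0, -5, 0, 0, 0, 0.2],
    [0, 0, -2, 0, 0, 0, 0.2],
    [0, 0, 0, 0, 0, 0, 0.2]
  ]
}}

```text
t: 15.3
position: [0.5226, 0.3139, 0.0456]
tool_rot: [[0.477, -0.879, 0.001], [-0.879, -0.477, 0.0], [0.0, -0.001, -1.0]]
contact_force: [0.5, 0.7, -1.4]
grip_width: 0.0314
```

Emit:
{"fn": "servo_tool", "kwargs": {
  "plan": [
    [0, 0, -1.5, 0, 0, 0, 0.2],
    [0, 0, 0, 0, 0, 0, 0.2]
  ]
}}

```text
t: 15.55
position: [0.5223, 0.3138, 0.0437]
tool_rot: [[0.478, -0.879, 0.0], [-0.879, -0.478, 0.0], [0.0, -0.0, -1.0]]
contact_force: [-0.6, 0.7, -0.1]
grip_width: 0.0314
```

Emit:
{"fn": "servo_tool", "kwargs": {
  "plan": [
    [0, 0, -1.2, 0, 0, 0, 0.2],
    [0, 0, 0, 0, 0, 0, 0.2]
  ]
}}

```text
t: 15.8
position: [0.5224, 0.3138, 0.0424]
tool_rot: [[0.477, -0.879, 0.0], [-0.879, -0.477, 0.0], [0.0, -0.0, -1.0]]
contact_force: [-0.3, -0.0, -1.1]
grip_width: 0.0311
```

Emit:
{"fn": "servo_tool", "kwargs": {
  "plan": [
    [0, 0, -1, 0, 0, 0, 0.2],
    [0, 0, 0, 0, 0, 0, 0.2]
  ]
}}

```text
t: 16.05
position: [0.5227, 0.3141, 0.0423]
tool_rot: [[0.478, -0.879, 0.001], [-0.879, -0.478, 0.001], [0.0, -0.001, -1.0]]
contact_force: [-2.2, 0.3, 6.7]
grip_width: 0.0312
```

Emit:
{"fn": "servo_tool", "kwargs": {
  "plan": [
    [0, 0, 0, 0, 0, 0, 0.3],
    [0, 0, 0, 0, 0, 0, 0.5],
    [0, 0, 0, 0, 0, 0, 0.6],
    [0, 0, 10, 0, 0, 0, 0.6],
    [0, 0, 30, 0, 0, 0, 0.6],
    [0, 0, 45, 0, 0, 0, 0.6],
    [0, 0, 45, 0, 0, 0, 0.6],
    [0, 0, 0, 0, 0, 0, 0.6]
  ]
}}

```text
t: 17.05
position: [0.5237, 0.3144, 0.1756]
tool_rot: [[0.478, -0.879, 0.007], [-0.879, -0.478, 0.003], [0.001, -0.007, -1.0]]
contact_force: [-0.5, 0.8, -0.5]
grip_width: 0.053
```

```bash
python3 b.py w9.png bottle_middle mat_top panel_middle knob_grip; python3 - <<'E'
from h import *
s=capture('side');n={}
for k in ("bottle_middle","knob_grip","panel_middle","mat_top"):
    for l in nets.tip_of(s,k)[:1]: print(k,"side",l["point"],l["p"],atz(s,l["point"],dict(bottle_middle=.087,knob_grip=.071,panel_middle=.059,mat_top=.036)[k]))
w=cv2.imread('pics/w9.png')[:,:,::-1]
cv2.imwrite('pics/c9.png',np.hstack([cv2.resize(w,(533,400)),cv2.resize(s['frame'][140:320,160:280],(267,400),interpolation=2)])[:,:,::-1])
E
```

```text
17.15 [0.5221 0.3137 0.1713] 0.05261455432053368 [-0.0673 -0.1457 -1.1818]
[[ 0.4775 -0.8786  0.    ]
 [-0.8786 -0.4775 -0.    ]
 [ 0.     -0.     -1.    ]]
cam [0.5977 0.3522 0.3577]
bottle_middle w [257.8 187.7] 0.72 [0.5125 0.3071 0.051 ]
bottle_middle t [133.5 191.5] 0.73 [0.5221 0.3255 0.051 ]
mat_top w [254.7 177.9] 0.57 [0.5174 0.3141 0.036 ]
mat_top t [140.6 194.2] 0.77 [0.5174 0.3138 0.036 ]
panel_middle w [402.9 132.8] 0.55 [0.6416 0.2024 0.059 ]
panel_middle w [403.3 146.4] 0.53 [0.6303 0.1931 0.059 ]
panel_middle t [191.3 139.7] 0.82 [0.6332 0.2008 0.059 ]
knob_grip w [403.2 149.1] 0.77 [0.6268 0.1978 0.071 ]
knob_grip w [256.1 174. ] 0.63 [0.5306 0.3189 0.071 ]
knob_grip t [191.1 143.9] 0.69 [0.6217 0.1996 0.071 ]
bottle_middle side [253.7, 260.3] 0.69 [0.51280964 0.31618776 0.087     ]
knob_grip side [208.1, 232.4] 0.51 [0.63260076 0.1994546  0.071     ]
panel_middle side [208.1, 237.8] 0.71 [0.63258051 0.20298958 0.059     ]
mat_top side [251.9, 280.3] 0.78 [0.51797303 0.31288611 0.036     ]
```

View pics/c9.png

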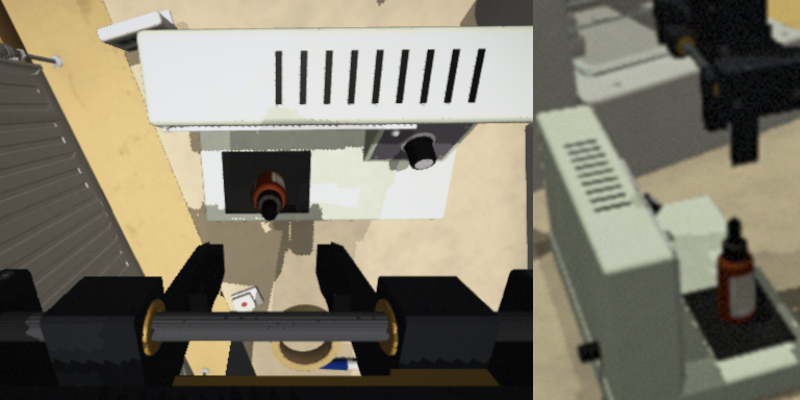

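Emit:
{"fn": "servo_tool", "kwargs": {
  "plan": [
    [20, -30, 0, 0, 0, 0, 0.6],
    [20, -30, 0, 4.3, -7.9, 0, 0.6],
    [20, -30, 0, 4.3, -7.9, 0, 0.6],
    [20, -30, -10, 4.3, -7.9, 0, 0.6],
    [17, 0, -25, 4.3, -7.9, 0, 0.6],
    [0, 0, -25, 4.3, -7.9, 0, 0.6],
    [0, 0, -20, 0, 0, 0, 0.6],
    [0, 0, -12, 0, 0, 0, 0.6],
    [0, 0, 0, 0, 0, 0, 0.6]
  ]
}}

```text
t: 18.92
position: [0.6173, 0.2035, 0.0958]
tool_rot: [[0.501, -0.672, 0.544], [-0.865, -0.373, 0.335], [-0.022, -0.639, -0.769]]
contact_force: [0.0, -0.8, -0.3]
grip_width: 0.0527
```

```bash
python3 b.py w10.png mat_top panel_middle knob_grip; python3 - <<'E'
from h import *
st=readout.sense();p=np.array(st["position"]);R=np.array(st["tool_rot"])
s=capture('side');w=capture('wrist')
for nm,q in(("A",p-.034*R[:,2]),("B",p+[0,0,.034])): print(nm,q,px(s,q),px(w,q),"jaw ends",px(s,q+.026*R[:,0]),px(s,q-.026*R[:,0]))
u=px(w,[.6257,.1973,.071]);print("knob pred",u,px(s,[.6257,.1973,.071]))
f=s['frame'][150:270,160:280].copy()
cv2.imwrite('pics/c10.png',np.hstack([w['frame'][:,56:456],cv2.resize(f,(384,384),interpolation=2)])[:,:,::-1])
E
```

```text
19.025 [0.6179 0.2036 0.0971] 0.05273417056361164 [-0.7418  0.5728  0.038 ]
[[ 0.5015 -0.671   0.5461]
 [-0.8649 -0.3735  0.3353]
 [-0.021  -0.6405 -0.7677]]
cam [0.5759 0.172  0.2892]
mat_top w [ 58.  267.3] 0.52 [0.5048 0.3464 0.036 ]
mat_top t [141.8 194.2] 0.88 [0.5174 0.3112 0.036 ]
panel_middle w [273.1 212.4] 0.78 [0.6394 0.2007 0.059 ]
panel_middle t [190.5 138. ] 0.7 [0.6369 0.2026 0.059 ]
panel_middle t [134.6 190.7] 0.23 [0.5232 0.3211 0.059 ]
knob_grip w [271.2 223.7] 0.68 [0.627  0.1959 0.071 ]
knob_grip w [ 60.1 265.5] 0.49 [0.5165 0.3218 0.071 ]
knob_grip t [187.2 142.7] 0.46 [0.6243 0.2079 0.071 ]
A [0.59913882 0.19220706 0.12299443] [222.15345738 211.20549492] [255.31354461 245.11560897] jaw ends [218.52439067 206.34494564] [225.9610427  216.30514107]
B [0.61770235 0.20360797 0.13089051] [212.49221084 210.10994324] [254.15519067 206.56789983] jaw ends [209.049546  205.2181225] [216.10631918 215.24537494]
knob pred [268.69063686 225.06776366] [211.32307564 232.06735441]
```

View pics/c10.png

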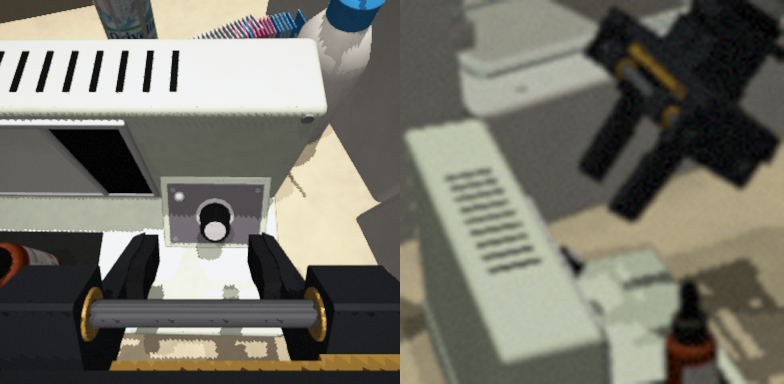

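```bash
cat > k.py <<'E'
from h import *
from scipy.spatial.transform import Rotation as Ro
st=readout.sense();p=np.array(st["position"]);R=np.array(st["tool_rot"])
x=np.array([.477,-.879,0]);z=np.array([.6215,.337,-.7071]);x/=np.linalg.norm(x);z/=np.linalg.norm(z);D=np.column_stack([x,np.cross(z,x),z])
print("t",st["t"],"q",np.round(st["qpos"],1),"F",np.round(st["contact_force"],1),"w",st["grip_width"])
print("rotvec",Ro.from_matrix(D@R.T).as_rotvec(degrees=True).round(2))
T=np.array([.6505,.2108,.0428])
print("to pre mm",((T-.04*z-p)*1e3).round(1),"to final",((T-p)*1e3).round(1),"final in tool",((T-p)@D*1e3).round(1))
E
python3 k.py
```

```text
t 19.425 q [ -1.   24.5 105.6  55.2  24.8  13.2] F [ 0.6  0.7 -0.9] w 0.053086501446082644
rotvec [ 1.47 -5.11 -1.68]
to pre mm [  8.   -6.3 -25.6] to final [ 32.9   7.2 -53.9] final in tool [ 9.4 15.3 61. ]
```

Emit:
{"fn": "servo_tool", "kwargs": {
  "plan": [
    [2, -1.5, -6, 0.4, -1.3, -0.4, 0.6],
    [2, -1.5, -6, 0.4, -1.3, -0.4, 0.6],
    [2, -1.5, -6, 0.4, -1.3, -0.4, 0.6],
    [2, -1.5, -7, 0.3, -1.2, -0.5, 0.6],
    [0, 0, 0, 0, 0, 0, 0.6]
  ]
}}

```text
t: 20.05
position: [0.6252, 0.1976, 0.0708]
tool_rot: [[0.477, -0.623, 0.62], [-0.879, -0.337, 0.337], [-0.001, -0.706, -0.708]]
contact_force: [0.1, 0.2, 0.6]
grip_width: 0.0531
```

```bash
python3 k.py; python3 b.py w11.png knob_grip panel_middle
```

```text
t 20.05 q [ -1.9  27.7 109.5  84.4  21.  -16.4] F [0.1 0.2 0.6] w 0.05306472810194514
rotvec [-0.03 -0.12  0.02]
to pre mm [ 0.5 -0.2  0.3] to final [ 25.3  13.2 -28. ] final in tool [ 0.4 -0.4 40. ]
20.15 [0.6257 0.1977 0.0718] 0.05288234350998599 [ 0.0546 -0.6129 -0.3639]
[[ 0.4769 -0.6219  0.6211]
 [-0.879  -0.3369  0.3375]
 [-0.0006 -0.7069 -0.7073]]
cam [0.5659 0.1625 0.2588]
knob_grip w [259.  220.7] 0.69 [0.6266 0.1958 0.071 ]
knob_grip t [193.4 141.9] 0.44 [0.626  0.1947 0.071 ]
panel_middle w [262.4 211.2] 0.66 [0.6386 0.1994 0.059 ]
panel_middle t [189.9 141.5] 0.89 [0.6292 0.2038 0.059 ]
```

Emit:
{"fn": "servo_tool", "kwargs": {
  "plan": [
    [5, 2.7, -5.7, 0, 0, 0, 0.45],
    [5, 2.7, -5.7, 0, 0, 0, 0.45],
    [5, 2.7, -5.7, 0, 0, 0, 0.45],
    [4, 2.1, -4.5, 0, 0, 0, 0.45],
    [3, 1.6, -3.4, 0, 0, 0, 0.45],
    [2, 1.1, -2.2, 0, 0, 0, 0.45],
    [0, 0, 0, 0, 0, 0, 0.45]
  ]
}}

```text
t: 21.22
position: [0.6496, 0.2106, 0.0442]
tool_rot: [[0.477, -0.622, 0.621], [-0.879, -0.337, 0.337], [-0.001, -0.707, -0.707]]
contact_force: [0.1, -0.7, 0.4]
grip_width: 0.0397
```

```bash
python3 k.py; python3 b.py w12.png knob_grip
```

```text
t 21.225 q [ -0.2  33.  105.6  89.6  19.8 -20.7] F [ 0.1 -0.7  0.4] w 0.03971854195459022
rotvec [-0.02 -0.03  0.01]
to pre mm [-24.  -13.2  26.9] to final [ 0.9  0.2 -1.4] final in tool [0.2 0.3 1.6]
21.325 [0.6495 0.2105 0.0444] 0.03930014399498476 [-0.5238  0.1631  0.1155]
[[ 0.4767 -0.6219  0.6213]
 [-0.8791 -0.3368  0.3373]
 [-0.0005 -0.707  -0.7073]]
cam [0.59   0.1755 0.2321]
knob_grip w [257.2 248.5] 0.83 [0.6266 0.1967 0.071 ]
knob_grip t [191.9 145.1] 0.51 [0.6191 0.1979 0.071 ]
```

Emit:
{"fn": "servo_tool", "kwargs": {
  "plan": [
    [0, 0, 0, 0, 0, 0, 0.3],
    [0, 0, 0, 0, 0, 0, 0.25],
    [0, 0, 0, 0, 0, 0, 0.2],
    [0, 0, 0, 0, 0, 0, 0.2]
  ]
}}

```text
t: 21.92
position: [0.6494, 0.2108, 0.0443]
tool_rot: [[0.477, -0.622, 0.621], [-0.879, -0.337, 0.338], [-0.001, -0.707, -0.707]]
contact_force: [-2.9, 2.1, 1.6]
grip_width: 0.0202
```

Emit:
{"fn": "servo_tool", "kwargs": {
  "plan": [
    [0, 0, 0, 0, 0, 0, 0.15],
    [0, 0, 0, 0, 0, 0, 0.15]
  ]
}}

```text
t: 22.18
position: [0.6494, 0.2108, 0.0444]
tool_rot: [[0.477, -0.622, 0.621], [-0.879, -0.337, 0.338], [-0.001, -0.707, -0.707]]
contact_force: [-3.5, 3.0, 3.4]
grip_width: 0.0203
```

Emit:
{"fn": "servo_tool", "kwargs": {
  "plan": [
    [-0.6, -0.3, 0.7, 0, 0, 0, 0.15],
    [-0.6, -0.3, 0.7, 0, 0, 0, 0.15],
    [0, 0, 0, 0, 0, 0, 0.15]
  ]
}}

```text
t: 22.55
position: [0.6483, 0.2102, 0.0455]
tool_rot: [[0.477, -0.622, 0.621], [-0.879, -0.337, 0.338], [-0.001, -0.707, -0.707]]
contact_force: [0.6, 5.3, -3.0]
grip_width: 0.0201
```

Emit:
{"fn": "servo_tool", "kwargs": {
  "plan": [
    [-0.6, -0.4, 0.7, 0, 0, 0, 0.15],
    [0, 0, 0, 0, 0, 0, 0.15]
  ]
}}

```text
t: 22.8
position: [0.6477, 0.2098, 0.0463]
tool_rot: [[0.477, -0.622, 0.621], [-0.879, -0.337, 0.338], [-0.001, -0.707, -0.707]]
contact_force: [0.4, 6.0, -0.9]
grip_width: 0.0204
```

Emit:
{"fn": "servo_tool", "kwargs": {
  "plan": [
    [-0.6, -0.3, 0.7, 0, 0, 0, 0.15],
    [0, 0, 0, 0, 0, 0, 0.15]
  ]
}}

```text
t: 23.05
position: [0.647, 0.2095, 0.047]
tool_rot: [[0.477, -0.622, 0.621], [-0.879, -0.337, 0.338], [-0.001, -0.707, -0.707]]
contact_force: [-0.9, 5.1, 0.9]
grip_width: 0.0204
```

Emit:
{"fn": "servo_tool", "kwargs": {
  "plan": [
    [-0.6, -0.4, 0.7, 0, 0, 0, 0.15],
    [0, 0, 0, 0, 0, 0, 0.15]
  ]
}}

```text
t: 23.3
position: [0.6463, 0.2091, 0.0479]
tool_rot: [[0.477, -0.622, 0.621], [-0.879, -0.337, 0.338], [-0.001, -0.707, -0.707]]
contact_force: [-2.8, 3.8, 1.3]
grip_width: 0.0204
```

Emit:
{"fn": "servo_tool", "kwargs": {
  "plan": [
    [-0.6, -0.3, 0.7, 0, 0, 0, 0.15],
    [0, 0, 0, 0, 0, 0, 0.15]
  ]
}}

```text
t: 23.55
position: [0.6457, 0.2087, 0.0486]
tool_rot: [[0.477, -0.622, 0.621], [-0.879, -0.337, 0.338], [-0.001, -0.707, -0.707]]
contact_force: [-4.5, 4.0, 2.4]
grip_width: 0.0206
```

```bash
python3 b.py w13.png knob_grip panel_middle mat_top
```

```text
23.65 [0.6457 0.2087 0.0486] 0.020809436194614166 [-5.2402  3.8852  2.7006]
[[ 0.4771 -0.6219  0.621 ]
 [-0.8789 -0.3369  0.3378]
 [-0.0009 -0.707  -0.7072]]
cam [0.5862 0.1736 0.2365]
knob_grip w [257.7 247.3] 0.81 [0.6245 0.1956 0.071 ]
knob_grip t [190.2 146.5] 0.6 [0.6161 0.2015 0.071 ]
panel_middle w [261.3 227.1] 0.59 [0.6406 0.2016 0.059 ]
panel_middle t [192.1 139.9] 0.62 [0.6327 0.1991 0.059 ]
mat_top t [140.1 192.4] 0.83 [0.5214 0.3149 0.036 ]
```

Emit:
{"fn": "servo_tool", "kwargs": {
  "plan": [
    [-0.6, -0.4, 0.7, 0, 0, 0, 0.15],
    [0, 0, 0, 0, 0, 0, 0.15]
  ]
}}

```text
t: 24.2
position: [0.6451, 0.2083, 0.0493]
tool_rot: [[0.477, -0.622, 0.621], [-0.879, -0.337, 0.338], [-0.001, -0.707, -0.707]]
contact_force: [-5.3, 3.7, 2.9]
grip_width: 0.0208
```

Past centre, spring pushing outward. Release and back off along the axis.

Emit:
{"fn": "servo_tool", "kwargs": {
  "plan": [
    [0, 0, 0, 0, 0, 0, 0.3],
    [0, 0, 0, 0, 0, 0, 0.45],
    [0, 0, 0, 0, 0, 0, 0.5],
    [0, 0, 0, 0, 0, 0, 0.5],
    [-3, -1.6, 3.4, 0, 0, 0, 0.5],
    [-6, -3.3, 6.8, 0, 0, 0, 0.5],
    [-10, -5.4, 11.3, 0, 0, 0, 0.5],
    [-15, -8, 17, 0, 0, 0, 0.5],
    [-15, -8, 17, 0, 0, 0, 0.5],
    [0, 0, 0, 0, 0, 0, 0.5]
  ]
}}

```text
t: 25.45
position: [0.5963, 0.1813, 0.1062]
tool_rot: [[0.476, -0.621, 0.623], [-0.879, -0.337, 0.337], [0.001, -0.708, -0.706]]
contact_force: [0.9, 0.3, -0.1]
grip_width: 0.044
```

```bash
python3 b.py w14.png knob_grip panel_middle mat_top brown_middle white_middle; python3 - <<'E'
from h import *
w=capture("wrist");s=capture("side")
n=np.array([-.6215,-.337,.707]);k=np.array([.6257,.1973,.071])
for d in(0,.004,.008,.010): print(d,"grip w",px(w,k+d*n),"s",px(s,k+d*n))
for lab in("knob_grip","bottle_middle","mat_top","panel_middle"):
  for nm,c in(("w",w),("s",s)):
    for f in("tip_of","search_frame"):
      l=getattr(nets,f)(c,lab)[:1]
      if l: print(lab,nm,l)
E
```

```text
25.55 [0.5966 0.1817 0.1047] 0.04403711305467009 [-0.0213  0.5493 -0.1638]
[[ 0.4764 -0.6217  0.6217]
 [-0.8792 -0.3367  0.3371]
 [-0.0003 -0.7072 -0.7071]]
cam [0.5363 0.1464 0.2939]
knob_grip w [256.  199.5] 0.94 [0.6256 0.1977 0.071 ]
knob_grip t [190.5 143.6] 0.43 [0.6224 0.2009 0.071 ]
panel_middle w [259.8 189.8] 0.77 [0.641  0.2022 0.059 ]
panel_middle t [189.8 142.4] 0.68 [0.6273 0.204  0.059 ]
mat_top t [140.  190.9] 0.92 [0.5247 0.3152 0.036 ]
brown_middle t [279.  225.5] 0.63 [0.4478 0.0131 0.057 ]
brown_middle t [192.3 140.3] 0.61 [0.6322 0.1989 0.057 ]
white_middle t [323.1 237.4] 0.58 [ 0.4221 -0.0819  0.047 ]
0 grip w [257.00352091 198.98603983] s [211.32307564 232.06735441]
0.004 grip w [256.96645742 200.58602355] s [212.46062992 230.73400012]
0.008 grip w [256.92820724 202.23723493] s [213.59904348 229.39963864]
0.01 grip w [256.90861919 203.08282602] s [214.1685728  228.73207985]
knob_grip w [{'point': [259.4, 202.7], 'p': 0.91}]
knob_grip w [{'extent': [243.5, 179.3, 273.8, 219.6], 'p': 0.69}]
knob_grip s [{'point': [211.4, 232.1], 'p': 0.61}]
knob_grip s [{'extent': [301.4, 173.8, 312.9, 207.0], 'p': 0.19}]
bottle_middle w [{'point': [60.9, 232.6], 'p': 0.61}]
bottle_middle w [{'extent': [2.3, 201.7, 114.1, 267.0], 'p': 0.58}]
bottle_middle s [{'point': [252.5, 258.5], 'p': 0.8}]
bottle_middle s [{'extent': [241.8, 237.8, 263.6, 287.3], 'p': 0.74}]
mat_top w [{'extent': [0.0, 26.1, 349.2, 300.5], 'p': 0.68}]
mat_top s [{'point': [253.7, 280.3], 'p': 0.64}]
mat_top s [{'extent': [163.5, 188.7, 288.8, 334.8], 'p': 0.63}]
panel_middle w [{'point': [259.7, 190.4], 'p': 0.71}]
panel_middle w [{'extent': [2.3, 24.0, 349.6, 298.6], 'p': 0.84}]
panel_middle s [{'point': [207.8, 238.8], 'p': 0.7}]
```

Emit:
{"fn": "servo_tool", "kwargs": {
  "plan": [
    [10, 5.5, -11, 0, 0, 0, 0.6],
    [10, 5.5, -11, 0, 0, 0, 0.6],
    [9, 5, -11, 0, 0, 0, 0.6],
    [0, 0, 0, 0, 0, 0, 0.6]
  ]
}}

```text
t: 27.45
position: [0.6252, 0.198, 0.0709]
tool_rot: [[0.477, -0.623, 0.62], [-0.879, -0.337, 0.338], [-0.001, -0.706, -0.708]]
contact_force: [-0.5, -0.2, -0.4]
grip_width: 0.0529
```

```bash
python3 k.py; cat > m.py <<'E'
from h import *
w=capture("wrist");save(w,"w15.png");s=capture("side");save(s,"s15.png")
a=cv2.imread("pics/w11.png",0);b=cv2.imread("pics/w15.png",0)
n=np.array([-.6215,-.337,.7071]);y=np.array([-.477,.879,0]);up=np.array([.6215,.337,.7071]);k=np.array([.6257,.1973,.071])
for d in(0,.009): print("end centre pred",d,px(w,k+(.0095+d)*n), "r",np.linalg.norm(px(w,k+(.0095+d)*n+.01125*y)-px(w,k+(.0095+d)*n)))
p=k-.017*n;print("panel corners",[px(w,p+i*.046*y+j*.025*up).round() for i in(-1,1) for j in(-1,1)])
u=px(w,k+.0095*n);
def tm(x0,y0,x1,y1,nm):
    T=a[y0:y1,x0:x1];S=b[y0-14:y1+14,x0-14:x1+14];m=cv2.matchTemplate(S,T,cv2.TM_CCOEFF_NORMED);_,v,_,l=cv2.minMaxLoc(m);print(nm,"shift",l[0]-14,l[1]-14,round(v,3))
x,yy=map(int,u)
tm(x-14,yy-10,x+14,yy+12,"knob end");tm(x-60,yy-50,x-22,yy-5,"panel L");tm(x+22,yy-50,x+60,yy-5,"panel R")
print(np.hstack([a[yy-30:yy+30:2,x:x+1],b[yy-30:yy+30:2,x:x+1]]).T, yy-30)
A=cv2.imread("pics/s0.png",0).astype(int);B=cv2.imread("pics/s15.png",0).astype(int)
print("side");print(A[222:244,206:222:2].T);print(B[222:244,206:222:2].T)
E
python3 m.py
```

```text
t 27.45 q [ -1.8  27.7 109.5  84.4  21.  -16.5] F [-0.5 -0.2 -0.4] w 0.05293210802674835
rotvec [-0.03 -0.1  -0.  ]
to pre mm [ 0.4 -0.7  0.1] to final [ 25.3  12.8 -28.1] final in tool [ 0.8 -0.1 39.9]
end centre pred 0 [256.98704387 227.05370574] r 16.427507870152883
end centre pred 0.009 [256.86831126 233.1367804 ] r 17.196926223557952
panel corners [array([315., 241.]), array([319., 181.]), array([200., 241.]), array([196., 181.])]
knob end shift 0 6 0.974
panel L shift 1 0 0.978
panel R shift 1 0 0.979
[[ 78  13  12  17  18  15  17  20  22 132 211 206 209 212 210 210 202 202
  203 207  67  29  70  65 147 164 146 174 175 176]
 [155 155  92  27  25  17  14  17  15  16  22  16 198 210 208 207 210 210
  209 202 201 204 206  67  32 146 159 163 175 176]] 197
side
[[147 149 150 151 160 168 171 176 173 176 175 177 176 175 174 175 174 175
  175 176 175 176]
 [139 140 143 145 152 149 150 153 163 169 173 175 176 178 175 174 174 175
  175 175 175 175]
 [140 141 144 144 124  83  77 106 135 146 145 154 167 171 178 176 176 175
  175 178 178 176]
 [142 142 144 146 136 109  87  62  52  67  92 12
[... 462 characters left out ...]
0 191 187 191 190 191 191 190
  187 191 190 189]
 [154 153 154 157 167 163 161 169 179 185 190 190 192 192 192 190 189 194
  194 189 189 191]
 [151 154 144 127 102  77  85 116 149 156 156 169 181 190 188 189 189 191
  191 189 192 190]
 [152 136  95  45  10  14  13  28  49  72 101 136 152 166 170 179 185 189
  190 189 190 191]
 [153 146 126  97  67  36  19   6   7  14  11  26  52  81 122 154 166 170
  174 181 185 190]
 [156 158 153 146 129 104  60  17   7  11   6  31  70 111 154 179 182 178
  177 173 171 172]
 [158 160 161 159 153 143 112  63  27  45  86 129 156 165 172 188 189 191
  192 187 185 172]
 [156 159 163 164 164 160 142 110 104 133 157 168 164 169 180 187 188 189
  188 189 188 164]]
```

Emit:
{"fn": "servo_tool", "kwargs": {
  "plan": [
    [-12, -6.5, 14, 0, 0, 0, 0.6],
    [-18, -10, 20, 0, 0, 0, 0.6],
    [-12, -6.5, 14, 0, 0, 0, 0.6],
    [0, 0, 0, 0, 0, 0, 0.6],
    [0, 0, 0, 0, 0, 0, 0.6]
  ]
}}

```text
t: 28.18
position: [0.5836, 0.1748, 0.1196]
tool_rot: [[0.477, -0.622, 0.621], [-0.879, -0.337, 0.337], [-0.0, -0.707, -0.707]]
contact_force: [-0.4, 1.2, -0.2]
grip_width: 0.053
```

```bash
python3 - <<'E'
from h import *
s=capture("side");t=capture("top")
for lab in("bottle_middle","mat_top","white_middle","brown_middle"):
  L=[nets.tip_of(c,lab) for c in(s,t)]
  print(lab,[l[0] for l in L if l], tri([s,t],[l[0]["point"] for l in L]) if all(L) else "")
print(px(t,[.5226,.3139,.087]),px(s,[.5226,.3139,.087]),"box",nets.search_frame(s,"bottle_middle")[:1])
st=readout.sense();print(st["t"],st["contact_force"])
print(ticket.close_job())
E
```

```text
bottle_middle [{'point': [251.9, 260.2], 'p': 0.73}, {'point': [132.3, 194.6], 'p': 0.58}] (array([0.5142742 , 0.31833745, 0.08843504]), [0.0017108495000321892, 0.001710849500032185])
mat_top [{'point': [254.5, 280.1], 'p': 0.68}, {'point': [140.8, 193.2], 'p': 0.7}] (array([0.5161297 , 0.31279846, 0.03702183]), [0.0033968540386096835, 0.0033968540386098665])
white_middle [{'point': [303.1, 191.6], 'p': 0.83}, {'point': [322.0, 238.5], 'p': 0.89}] (array([ 0.42449472, -0.07935289,  0.04682942]), [0.004767548524788867, 0.004767548524788814])
brown_middle [{'point': [293.3, 207.8], 'p': 0.56}, {'point': [277.8, 224.7], 'p': 0.62}] (array([0.45056778, 0.01497006, 0.04460512]), [0.0009149909930867096, 0.0009149909930866693])
[134.61721045 189.82269902] [248.88037618 259.28962006] box [{'extent': [246.0, 238.2, 258.7, 287.9], 'p': 0.96}]
28.725 [-0.57001868 -0.25685062  0.32094046]
the job is handed in; nothing more can be done
None
```

The amber dropper bottle is standing on the viewer's mat and the lamp knob is pulled out and staying out. I handed the job in at about 28.7 s of the 54 s allowed, and the close call gave no verdict.

**Last checks**
- **Bottle:** It stands about 6 mm from the mat's centre, by side and top triangulation. Its middle is about 51 mm above the mat, which fits an upright bottle (wanted 46 to 56 mm).
- **Knob:** The wrist picture after letting go, compared with the one before the pull, shows the knob's end about 9 mm further out, still out 3 s later. The pull force changed sign on the way, as it should past the middle.
- **Viewer:** The panel moved at most 1 pixel (under about 1 mm) across the pull, judged in the same wrist pictures. The mat reads within about 6 mm of its first estimate, which is network scatter.
- **White and brown bottles:** They read 9 mm or less from their first estimates. The arm did not touch them.
- **Arm:** It was clear of everything, with about 0 N on the wrist.

**What disagreed**
- **Fingertips:** They sit about 34 mm behind the reported TCP, seen in the cameras. Going down to -35 mm on the bench gave no contact. I allowed for this in every grasp.
- **Grip on the knob:** The fingers read 20.3 mm on the 22.5 mm knob. The grip held and the knob followed.
- **Network points:** The networks' knob and panel points scattered by 5 to 10 mm in the top view, so I used the wrist camera and the given geometry there instead.

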